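# Layer a dielectric sample and slide it into the press

## Robot

A 6-joint arm with a two-finger parallel gripper is mounted at the origin on a cart in front of the work surface, level with it; the furniture and walls round the work are solid. World frame = base frame: x ahead of the robot, y to its left, z up, the work surface at z = 0. Lengths are in m, angles in degrees, forces in N, time in s.
With the tool pointing down it reaches from about 0.35 to 0.875 m from the base axis. Payload 15.5 kg.
Tool frame: the origin (TCP) lies midway between the tips of the shut fingers; the grasp point (between the pads) lies 19 mm behind it (robot.grasp_offset is the distance from the TCP to the grasp point, in m); z points along the fingers, y is the direction in which the jaws open and shut (so a half turn about z gives the same grasp; the last joint's range is limited). The gripper opens to 85 mm and grips with 20 to 120 N. Pads are 22 mm wide; open, the fingers measure 114 mm over their backs; the gripper's body (76 mm by 85 mm) begins 54 mm behind the grasp point. The pads swing forward as they close: fully open they stand 13 mm farther back than shut.
Start: joints at [-5.472, 28.281, 77.091, -0, 74.628, -5.472], TCP at [0.625, 0, 0.231] pointing down, gripper open.
Joint ranges: [-166.48, 166.48], [-47.26, 123.95], [12.59, 153.08], [-70.14, 250.14], [6.76, 159.57], [-176.63, 176.63]. Speed limits (degrees/s): [108.29, 108.29, 147.25, 172.46, 172.46, 172.46].

## Interface

Orientations are given as a 3x3 rotation matrix whose columns are the frame's x, y, z axes.
In Python, from bench import robot gives the robot as it stands.
- The arm moves only by the tool apply_moves, never from a script. Its argument "steps" is a list of rows, each a list of 3 entries, a list of its own where there are three numbers: the shift along the world's x, y, z in mm, then the turn about the world's z in rad, then the finger opening in mm, from 0 to 85.4. A call has exactly 5 rows; each row shifts and turns the commanded pose from where the row before left it; what a row does not reach is not made up. A row lasts 1/8 s, in which the tool goes at most 62.5 mm and 10.7 degrees, less where a joint would pass 70% of its speed; a pose out of reach is approached as far as the arm can. A call is refused whole if a number of a shift passes 62.5 or a number of a turn 0.188, either way. A call with a gripper value outside its range is refused whole. The fingers move at their own pace and stop on an object; the grip force is fixed at half the most. Time passes only in rows, so rows that do not move let the fingers close, or fill a call up. It gives the time, the measured TCP pose, the force and the opening at its end, in the units of the state.
- robot.sense(): the state, without advancing time (a new reading comes with each control period).
- robot.camera(name): name is "scene" or "side" or "wrist"; returns a dict with "image" (384x512x3 uint8, red, green, blue), "K" (3x3 intrinsics, pixels), "distortion" ([k1, k2, p1, p2, k3] as OpenCV has them; the pictures are not rectified), "rvec" (rotation vector, rad) and "tvec" (3), from world to camera coordinates, as OpenCV has them. Camera axes: x right, y down, z forward; pixel columns grow to the right and rows downward; lengths in m; the calibration is good to about 2 mm. A picture is of the moment at which its call begins. There is no depth.
- robot.sign_off(): hands the job in, once; it reports no verdict.
The state is a dict: "time_s": time; "joints": joint angles; "joint_velocities": joint speeds; "tau": joint torques, N m; "ee_pos": TCP position; "tcp_rot": TCP orientation; "force": force on the tool from outside, world axes, zero at the start; "wrist_torque": the same for the moment, N m; "grip_width": finger opening in m.
Only numpy, scipy, OpenCV 4.12 (cv2) and the standard library are available. Lean on these libraries where they do the work, as an engineer would, in place of code of your own. Each camera call takes 0.05 s, during which the arm holds its last target. There are 200 camera calls.

## Task

Build the layered sample on the copper pad of the press carriage: the green disc at the bottom, then the brown, then the cream, and the steel disc on top, each flat and centred on the one below. Then slide the carriage by its red handle all the way in under the low electrode, keeping the stack intact, and let go. Leave the brass weight where it stands.

Things in the scene. Friction and masses are not known exactly. Their poses are not given: they have to be found in the camera images.
- green_disc_c (a point): centre (half-way up) of the green fibreglass disc, 38 mm across and 8 mm thick, lying flat and loose on the bench; z up
- brown_disc_c (a point): centre (half-way up) of the dark red-brown bakelite disc, 35 mm across and 10 mm thick, lying flat and loose on the bench; z up
- cream_disc_c (a point): centre (half-way up) of the cream-white ceramic disc, 33 mm across and 10 mm thick, lying flat and loose on the bench; z up
- steel_disc_c (a point): centre (half-way up) of the bright grey steel (a small hole is drawn in its middle) disc, 28 mm across and 12 mm thick, lying flat and loose on the bench; z up
- brass_weight_c (a point): centre (half-way up) of a brass weight, 18 mm across, 28 mm tall, standing loose among the discs; a bystander, not part of the job
- press: sample press, fixed: grey bed 130 x 260 mm (x, y), origin under its middle, z up. At its -y end a low bridge on two posts 108 mm apart in x spans y -103 to -67 mm, top 93 mm above the bench; a copper electrode hangs from it. An 80 mm wide aluminium carriage runs on the bed. Tall instruments stand behind: front at world x 0.52 where y > 0.05, power supply at x 0.6 behind the press
- carriage (a joint): travel of the carriage in m: 0 = fully out, grows to 0.11 = fully in at the end stop, pad right under the electrode. It moves along the press's -y; stiff, about 1.5 N of friction; stays where left
- pad (a point): middle of the top face of the round copper pad on the carriage, 44 mm across, 24.5 mm above the bench and 2 mm above the carriage around it; moves with the carriage
- handle (a point): middle of the upright red handle on the carriage, a round post 16 mm across whose red part is 28 mm tall (14 mm above and below this point); it stands 75 mm from the pad's middle, towards the press's +y; its top is 54.5 mm above the bench
- head (a point): centre of the underside of the copper upper electrode (34 mm across), 45.5 mm above the level of the pad: a 40 mm stack passes under with 5.5 mm to spare; axes as the press

How it is judged (in metres and radians):
At the end, for the whole second after the job is handed in: The carriage is fully in (travel over 105 of 110 mm). On its pad lie, flat and from the bottom up, green, brown, cream and steel discs: the green one within 10 mm of the pad's middle, each other within 8 mm of the middle of the one below, heights right to 2.5 mm, all at rest (value of joint carriage above 0.105 m and horizontal distance between green_disc_c and pad below 0.01 m and z of green_disc_c in the frame of pad between 0.0015 and 0.0065 m and linear speed of each of green_disc, brown_disc, cream_disc, steel_disc below 0.01 m/s and z of brown_disc_c in the frame of green_disc_c between 0.0065 and 0.0115 m and horizontal distance between brown_disc_c and green_disc_c below 0.008 m and z of cream_disc_c in the frame of brown_disc_c between 0.0075 and 0.0125 m and horizontal distance between cream_disc_c and brown_disc_c below 0.008 m and z of steel_disc_c in the frame of cream_disc_c between 0.0085 and 0.0135 m and horizontal distance between steel_disc_c and cream_disc_c below 0.008 m); the robot touches nothing.
It fails at once if the brass weight is moved more than 15 mm from where it stood (distance of brass_weight_c from where it was at the start of the episode above 0.015 m).
It also fails if it takes over 128 s, if anything falls off the work surface, if the arm or the gripper's body presses on something with over 40 N, if the wrist force passes 120 N, or if a joint passes its speed limit or range.

## Working session

There is one attempt and no reset: what is moved stays moved. The work goes in short steps, Python scripts to look and compute and a tool call to move; the robot and the scene stay as the last step left them, time stands still between calls to the robot, and variables do not carry over. Pictures are saved under pics/ and viewed, about 12 in all and at most 16, crops included, and the job is handed in when it is done.

Besides the shell and the picture viewer there is one more tool, called as a command line: name --argument value ..., lists and objects as JSON in quotes. apply_moves: Moves the arm, as the interface text tells. Its arguments: {"type":"object","properties":{"steps":{"type":"array","items":{"type":"array"}}},"required":["steps"]}

```bash
mkdir -p pics; ls; cat > h.py <<'E'
from bench import robot
import numpy as np, cv2
def shot(n,f=None):
    c=robot.camera(n)
    if f: cv2.imwrite(f'pics/{f}.png',c['image'][:,:,::-1])
    return c
def ray(c,uv,z):
    K=np.array(c['K'],float);d=np.array(c['distortion'],float)
    p=cv2.undistortPoints(np.array(uv,float).reshape(-1,1,2),K,d).reshape(-1,2)
    R=cv2.Rodrigues(np.array(c['rvec'],float))[0];t=np.array(c['tvec'],float).ravel()
    o=-R.T@t;D=np.c_[p,np.ones(len(p))]@R
    return o+D*((z-o[2])/D[:,2])[:,None]
E
python3 - <<'E'
from h import *
import cv2
a=[shot(n)['image'] for n in('scene','side','wrist')]
cv2.imwrite('pics/a0.png',a[0][:,:,::-1]);cv2.imwrite('pics/a1.png',a[1][:,:,::-1]);cv2.imwrite('pics/a2.png',a[2][:,:,::-1])
print(robot.sense())
E
```

```text
pics
{'time_s': 0.15, 'joints': array([-5.46947345e+00,  2.83071440e+01,  7.71168586e+01,  9.28567885e-04,
        7.46274002e+01, -5.47325469e+00]), 'joint_velocities': array([ 0.06145848, -0.0367451 , -0.0689531 , -0.04610513,  0.11174971,
        0.10355682]), 'tau': array([ 4.76028199e-04, -8.82539248e+01, -3.84067369e+01, -1.70366275e-04,
        7.04737889e-03, -2.97315989e-05]), 'ee_pos': array([6.24749207e-01, 5.72779796e-05, 2.30845000e-01]), 'tcp_rot': array([[-6.16468568e-05,  9.99999601e-01, -8.91574293e-04],
       [ 9.99999993e-01,  6.17369903e-05,  1.01067645e-04],
       [ 1.01122647e-04, -8.91568056e-04, -9.99999597e-01]]), 'force': array([0.20142911, 0.4543249 , 0.21461927]), 'wrist_torque': array([-0.00878748,  0.01734666, -0.02492552]), 'grip_width': 0.08530034162437289}
```

View pics/a0.png

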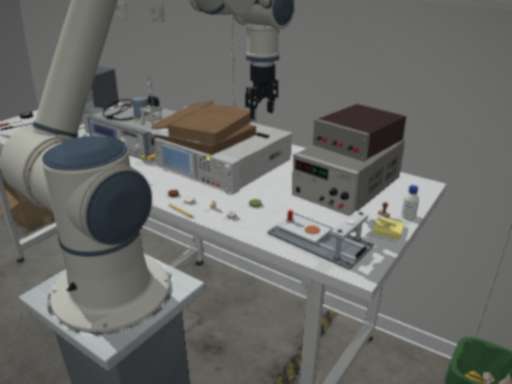

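View pics/a1.png

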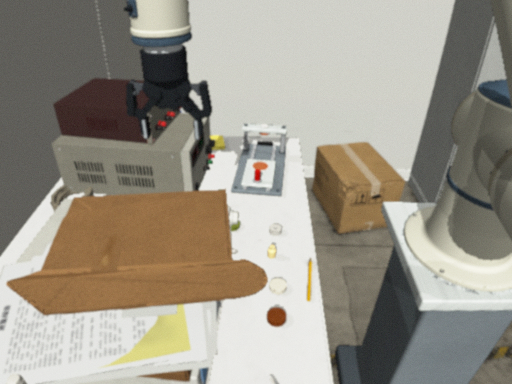

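View pics/a2.png

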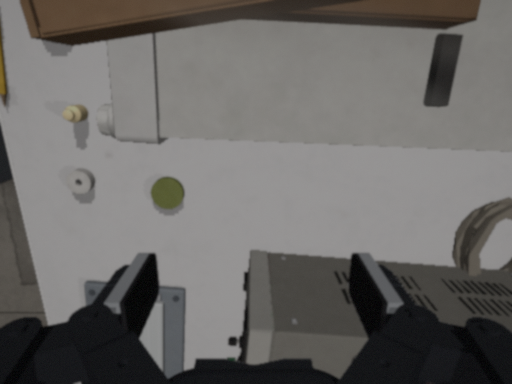

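The wrist view shows green at (168,193), steel at (80,181), brass at (75,113) and the bed corner near (135,290). In the side view brown is at (277,316), cream (277,284), brass (272,250), steel (276,229), pad (260,166) and handle (257,174). Next I compute rough positions from these.

```bash
python3 - <<'E'
from h import *
np.set_printoptions(precision=4,suppress=True)
w=shot('wrist');s=shot('side');c=shot('scene')
print('wrist g,st,brass top',ray(w,[(168,193)],.008),ray(w,[(80,181)],.012),ray(w,[(69,114)],.028))
print('side br,cr,brass base,st,pad,hand top')
for p,z in [((277,315),.01),((277,284),.01),((272,256),0),((276,228),.012),((260,166),.0245),((258,181),.0265)]: print(ray(s,[p],z))
print('scene');
for p,z in [((173,192),.01),((190,200),.01),((213,209),0),((232,215),.012),((255,202),.008),((312,230),.0245),((290,211),.0545)]: print(ray(c,[p],z))
# bed corners
print('bed side',ray(s,[(234,190),(283,194),(287,126),(244,126)],.01)); print('bed scene',ray(c,[(269,234),(357,264),(372,243),(288,211)],.01))
for k in(w,s,c): R=cv2.Rodrigues(np.array(k['rvec'],float))[0]; print(-R.T@np.array(k['tvec']).ravel(), R[2])
E
```

```text
wrist g,st,brass top [[ 0.526  -0.0428  0.008 ]] [[ 0.4276 -0.027   0.012 ]] [[0.4366 0.0493 0.028 ]]
side br,cr,brass base,st,pad,hand top
[[0.4245 0.2075 0.01  ]]
[[0.4231 0.1362 0.01  ]]
[[0.4313 0.0512 0.    ]]
[[ 0.4221 -0.0251  0.012 ]]
[[ 0.4614 -0.2688  0.0245]]
[[ 0.4654 -0.191   0.0265]]
scene
[[0.4222 0.2032 0.01  ]]
[[0.4138 0.1233 0.01  ]]
[[0.4247 0.0414 0.    ]]
[[ 0.4134 -0.0392  0.012 ]]
[[ 0.5201 -0.0459  0.008 ]]
[[ 0.4561 -0.2763  0.0245]]
[[ 0.4646 -0.2012  0.0545]]
bed side [[ 0.5256 -0.1715  0.01  ]
 [ 0.4019 -0.16    0.01  ]
 [ 0.3742 -0.5594  0.01  ]
 [ 0.5185 -0.5507  0.01  ]]
bed scene [[ 0.3931 -0.1799  0.01  ]
 [ 0.4026 -0.4321  0.01  ]
 [ 0.5099 -0.4278  0.01  ]
 [ 0.5277 -0.1584  0.01  ]]
[0.6255 0.0811 0.3737] [-0.0008 -0.3125 -0.9499]
[0.4622 0.6297 0.5629] [ 0.0243 -0.818  -0.5747]
[-0.4844 -0.743   0.6906] [ 0.7292  0.5079 -0.4586]
```

apply_moves --steps '[[[-34,-14,-20],0,85],[[-34,-15,-20],0,85],[[-34,-15,-20],0,85],[[0,0,0],0,85],[[0,0,0],0,85]]'

```text
time_s: 0.92
ee_pos: [0.5239, -0.0441, 0.1717]
tcp_rot: [[0.0, 1.0, 0.001], [1.0, -0.0, -0.0], [-0.0, 0.001, -1.0]]
force: [1.2, 1.1, 0.7]
grip_width: 0.0847
```

```bash
cat >> h.py <<'E'
RNG={'green':((25,45),(60,255),(40,200)),'brown':((0,12),(110,255),(25,140))}
def blob(c,m,z,lo=150):
    n,l,s,cen=cv2.connectedComponentsWithStats(m.astype(np.uint8))
    for i in range(1,n):
        if s[i,4]>lo: 
            g=np.argwhere(l==i)[:,::-1]; h=cv2.convexHull(g.astype(np.int32)); e=cv2.minAreaRect(h)
            print('cen',cen[i].round(1),'area',s[i,4],'box',s[i,:4],'->',ray(c,[cen[i]],z)[0].round(4))
def st():
    s=robot.sense(); print('t',round(s['time_s'],2),'ee',s['ee_pos'].round(4),'F',s['force'].round(1),'w',round(s['grip_width']*1000,1))
E
python3 - <<'E'
from h import *
st(); w=shot('wrist','b0'); hsv=cv2.cvtColor(w['image'],cv2.COLOR_RGB2HSV)
blob(w,cv2.inRange(hsv,(25,80,40),(50,255,220))>0,.008,300)
E
```

```text
t 0.93 ee [ 0.5239 -0.0441  0.1717] F [1.2 1.1 0.7] w 84.7
cen [252.7 168.7] area 1110 box [234 150  38  38] -> [ 0.5242 -0.0424  0.008 ]
```

View pics/b0.png

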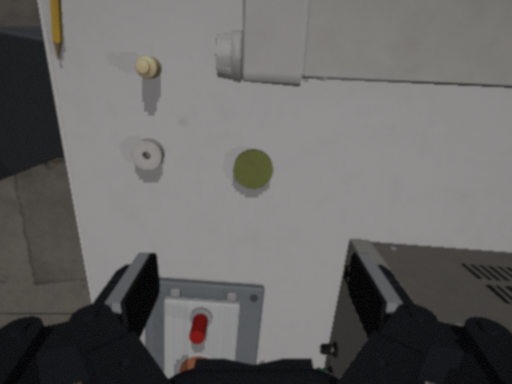

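The green disc is at (253,169), and the steel (148,153) and brass (148,66) sit well to the left. Now I descend and grip the green disc.

apply_moves --steps '[[[0,1.5,-50],0,60],[[0,0,-50],0,60],[[0,0,-40],0,60],[[0,0,-20],0,60],[[0,0,-7],0,60]]'

```text
time_s: 1.6
ee_pos: [0.5236, -0.0422, 0.0033]
tcp_rot: [[-0.001, 1.0, -0.001], [1.0, 0.001, 0.0], [0.0, -0.001, -1.0]]
force: [-0.3, 0.3, -0.7]
grip_width: 0.06
```

apply_moves --steps '[[[0,0,-2.5],0,60],[[0,0,0],0,30],[[0,0,0],0,30],[[0,0,0],0,30],[[0,0,0],0,30]]'

```text
time_s: 2.22
ee_pos: [0.5237, -0.0426, 0.0031]
tcp_rot: [[0.0, 1.0, 0.002], [1.0, -0.0, -0.0], [-0.0, 0.002, -1.0]]
force: [-1.1, 0.5, 11.2]
grip_width: 0.0343
```

```bash
python3 - <<'E'
from h import *
st(); w=shot('wrist','c0')
s=shot('side'); 
E
```

```text
t 2.23 ee [ 0.5237 -0.0426  0.0031] F [-1.1  0.5 11.2] w 34.3
```

View pics/c0.png

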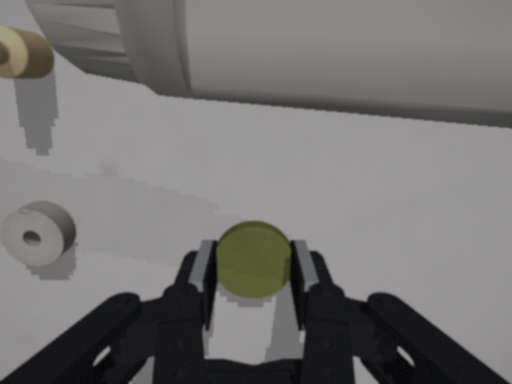

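```bash
python3 - <<'E'
from h import *
st(); w=shot('wrist'); hsv=cv2.cvtColor(w['image'],cv2.COLOR_RGB2HSV)
m=cv2.inRange(hsv,(25,80,40),(50,255,220))>0
blob(w,m,.008,300)
e=robot.sense()['ee_pos']
for d in [(0,0,0),(0,0,.004),(-.017,0,0),(-.017,.011,0),(-.017,-.011,0),(-.017,0,.019),(-.019,.011,.019)]:
    print(d,cv2.projectPoints(np.array([e+d]),np.array(w['rvec'],float),np.array(w['tvec'],float),np.array(w['K']),np.array(w['distortion']))[0].ravel().round(1))
print(ray(w,[(217,260),(291,260)],.004))
for p in (.004,.006,.008,.012): print(p,ray(w,[(218,260),(290,260)],p)[:,0])
s=shot('side')
i=s['image'][140:270,150:330]; cv2.imwrite('pics/c1.png',cv2.resize(i,None,fx=4,fy=4,interpolation=2)[:,:,::-1])
E
```

```text
t 2.33 ee [ 0.5237 -0.0426  0.003 ] F [-1.8  0.3 10.2] w 34.2
cen [253.  259.4] area 4636 box [216 222  76  75] -> [ 0.5242 -0.0412  0.008 ]
(0, 0, 0) [251.8 256.7]
(0, 0, 0.004) [251.8 261. ]
(-0.017, 0, 0) [216.8 256.7]
(-0.017, 0.011, 0) [216.  236.2]
(-0.017, -0.011, 0) [217.6 276.4]
(-0.017, 0, 0.019) [212.3 278.9]
(-0.019, 0.011, 0.019) [206.5 256.3]
[[ 0.50681256 -0.04380679  0.004     ]
 [ 0.54263896 -0.04384358  0.004     ]]
0.004 [0.50729657 0.54215445]
0.006 [0.50753269 0.54189937]
0.008 [0.50776881 0.54164428]
0.012 [0.50824105 0.54113412]
```

View pics/c1.png

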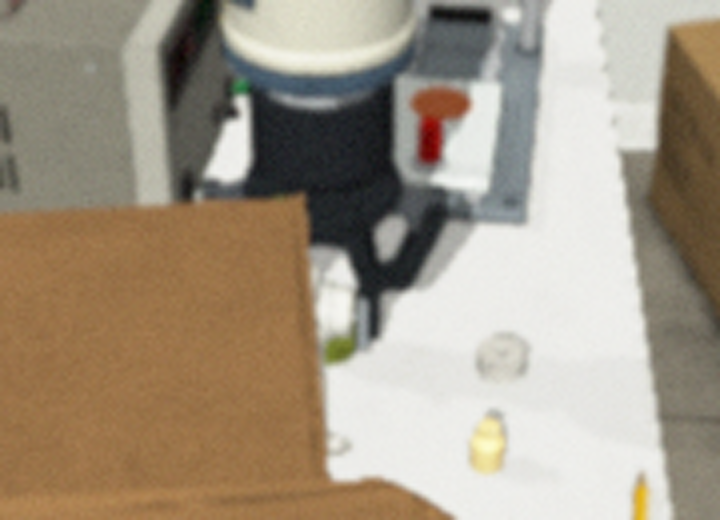

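The full green disc is visible, but the opening is 34 mm with 10 N upward. The tips stand about 5 mm back at this width and slid onto the disc's top edge. I'll open, go lower and regrip.

apply_moves --steps '[[[0,0,0],0,60],[[0,0,0],0,60],[[0,1.0,-2.5],0,55],[[0,0,-2.0],0,50],[[0,0,0],0,48]]'

```text
time_s: 3.05
ee_pos: [0.5234, -0.0415, -0.0027]
tcp_rot: [[-0.0, 1.0, 0.001], [1.0, 0.0, -0.0], [-0.0, 0.001, -1.0]]
force: [1.6, 1.5, 2.9]
grip_width: 0.0479
```

apply_moves --steps '[[[0,0,0],0,42],[[0,0,0],0,36],[[0,0,0],0,30],[[0,0,0],0,30],[[0,0,0],0,30]]'

```text
time_s: 3.68
ee_pos: [0.5237, -0.0416, -0.001]
tcp_rot: [[-0.0, 1.0, 0.002], [1.0, 0.0, -0.0], [-0.0, 0.002, -1.0]]
force: [-5.7, 1.3, 46.4]
grip_width: 0.0356
```

apply_moves --steps '[[[0,0,1],0,30],[[0,0,1],0,30],[[0,0,1],0,30],[[0,0,0],0,30],[[0,0,0],0,30]]'

```text
time_s: 4.3
ee_pos: [0.523, -0.0415, 0.0001]
tcp_rot: [[0.0, 1.0, -0.0], [1.0, -0.0, 0.0], [0.0, -0.0, -1.0]]
force: [0.6, -0.4, -0.2]
grip_width: 0.0348
```

```bash
python3 - <<'E'
from h import *
st(); w=shot('wrist'); 
i=w['image'][200:340,150:350]; cv2.imwrite('pics/c2.png',cv2.resize(i,None,fx=4,fy=4,interpolation=2)[:,:,::-1])
E
```

```text
t 4.3 ee [ 5.23e-01 -4.15e-02  1.00e-04] F [ 0.6 -0.4 -0.2] w 34.8
```

View pics/c2.png

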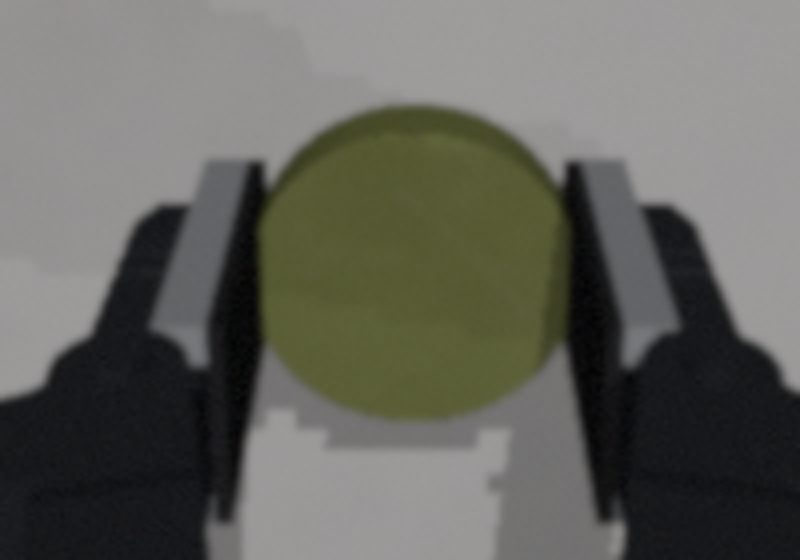

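The disc now sits between the pad faces, with the force near zero. I lift to check the hold.

apply_moves --steps '[[[0,0,10],0,25],[[0,0,30],0,25],[[0,0,40],0,25],[[0,0,0],0,25],[[0,0,0],0,25]]'

```text
time_s: 4.97
ee_pos: [0.5229, -0.0415, 0.0804]
tcp_rot: [[-0.0, 1.0, 0.0], [1.0, 0.0, -0.0], [-0.0, 0.0, -1.0]]
force: [1.0, 0.4, -0.3]
grip_width: 0.0353
```

```bash
python3 - <<'E'
from h import *
st(); w=shot('wrist'); 
cv2.imwrite('pics/c3.png',w['image'][:,:,::-1])
hsv=cv2.cvtColor(w['image'],cv2.COLOR_RGB2HSV)
m=cv2.inRange(hsv,(25,80,40),(50,255,220))>0
blob(w,m,.088,300)
E
```

```text
t 4.97 ee [ 0.5229 -0.0415  0.0804] F [ 1.   0.4 -0.3] w 35.3
cen [253.  265.5] area 4845 box [214 227  79  77] -> [ 0.5235 -0.0418  0.088 ]
```

View pics/c3.png

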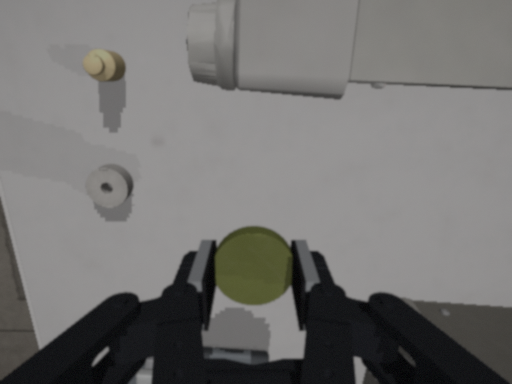

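The green disc is held at (253,265). I carry it beyond the pad so the wrist camera can see the pad and handle unobstructed.

apply_moves --steps '[[[0,0,40],0,25],[[-8,-36,30],0,25],[[-10,-50,25],0,25],[[-10,-50,15],0,25],[[-10,-50,10],0,25]]'

```text
time_s: 5.65
ee_pos: [0.4844, -0.2289, 0.2001]
tcp_rot: [[-0.0, 1.0, -0.001], [1.0, 0.0, 0.0], [0.0, -0.001, -1.0]]
force: [0.8, -0.2, -0.4]
grip_width: 0.0353
```

apply_moves --steps '[[[-10,-50,0],0,25],[[-10,-40,0],0,25],[[-5,-27,0],0,25],[[0,0,0],0,25],[[0,0,0],0,25]]'

```text
time_s: 6.28
ee_pos: [0.4597, -0.3438, 0.1994]
tcp_rot: [[0.0, 1.0, -0.001], [1.0, -0.0, 0.001], [0.001, -0.001, -1.0]]
force: [0.5, 0.1, -0.3]
grip_width: 0.0352
```

```bash
python3 - <<'E'
from h import *
st(); w=shot('wrist','d0'); 
hsv=cv2.cvtColor(w['image'],cv2.COLOR_RGB2HSV)
print('copper');blob(w,cv2.inRange(hsv,(4,80,100),(20,255,255))>0,.0245,200)
print('red');blob(w,cv2.inRange(hsv,(0,170,90),(3,255,255))+cv2.inRange(hsv,(174,170,90),(180,255,255))>0,.04,100)
E
```

```text
t 6.28 ee [ 0.4597 -0.3438  0.1994] F [ 0.5  0.1 -0.3] w 35.2
copper
cen [256.1  93.6] area 1679 box [234  70  45  48] -> [ 0.4629 -0.2734  0.0245]
cen [ 33.9 337.7] area 891 box [ 13 318  44  41] -> [ 0.1992 -0.5519  0.0245]
red
```

View pics/d0.png

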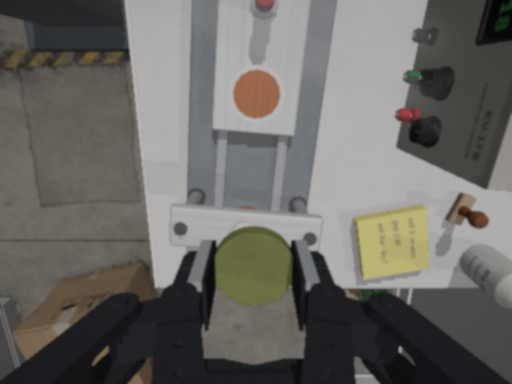

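Pad is at (256,94), handle base near (262,13), carriage front corners at (213,131) and (295,135), bridge below.

```bash
python3 - <<'E'
from h import *
w=shot('wrist')
P=ray(w,[(256.1,93.6),(262.5,14)],.0245); print(P, np.degrees(np.arctan2(*(P[1]-P[0])[:2])))
C=ray(w,[(213,131),(295,135)],.0225);print(C,np.degrees(np.arctan2(*(C[1]-C[0])[[1,0]])))
B=ray(w,[(171,206),(322,214)],.093);print(B,np.degrees(np.arctan2(*(B[1]-B[0])[[1,0]])))
E
```

```text
[[ 0.46304091 -0.27328418  0.0245    ]
 [ 0.46833789 -0.20725782  0.0245    ]] 4.5867401430485595
[[ 0.4218056  -0.30789377  0.0225    ]
 [ 0.50064738 -0.31166561  0.0225    ]] -2.738975650734671
[[ 0.39431287 -0.35797562  0.093     ]
 [ 0.51628936 -0.36479174  0.093     ]] -3.198397464997609
```

apply_moves --steps '[[[1.5,36,0],0,25],[[1.5,35,0],0,25],[[0,0,-60],0,25],[[0,0,-60],0,25],[[0,0,-30],0,25]]'

```text
time_s: 7.0
ee_pos: [0.4621, -0.2717, 0.0478]
tcp_rot: [[-0.001, 1.0, -0.002], [1.0, 0.001, 0.002], [0.002, -0.002, -1.0]]
force: [0.2, -0.3, 0.3]
grip_width: 0.0351
```

apply_moves --steps '[[[0,0,-16],0,25],[[0,0,-5],0,25],[[0,0,0],0,25],[[0,0,0],0,25],[[0,0,0],0,25]]'

```text
time_s: 7.62
ee_pos: [0.4634, -0.2738, 0.03]
tcp_rot: [[0.0, 1.0, 0.001], [1.0, -0.0, -0.001], [-0.001, 0.001, -1.0]]
force: [-0.1, 1.0, -0.9]
grip_width: 0.0351
```

apply_moves --steps '[[[0,0,-1],0,25],[[0,0,-1],0,25],[[0,0,-1],0,25],[[0,0,0],0,25],[[0,0,0],0,25]]'

```text
time_s: 8.25
ee_pos: [0.463, -0.2735, 0.0263]
tcp_rot: [[0.0, 1.0, -0.0], [1.0, -0.0, 0.0], [0.0, -0.0, -1.0]]
force: [-0.4, 0.3, -0.0]
grip_width: 0.0353
```

apply_moves --steps '[[[0,0,-0.7],0,25],[[0,0,-0.6],0,25],[[0,0,-0.7],0,25],[[0,0,0],0,25],[[0,0,0],0,25]]'

```text
time_s: 8.88
ee_pos: [0.463, -0.2735, 0.0243]
tcp_rot: [[-0.0, 1.0, -0.0], [1.0, 0.0, -0.0], [-0.0, -0.0, -1.0]]
force: [-0.9, 1.4, -0.3]
grip_width: 0.035
```

apply_moves --steps '[[[0,0,-0.5],0,25],[[0,0,0],0,25],[[0,0,-0.5],0,25],[[0,0,0],0,25],[[0,0,0],0,25]]'

```text
time_s: 9.5
ee_pos: [0.4631, -0.2736, 0.0237]
tcp_rot: [[0.0, 1.0, 0.0], [1.0, -0.0, -0.0], [-0.0, 0.0, -1.0]]
force: [-1.6, 1.4, 10.1]
grip_width: 0.035
```

Contact is at TCP z ≈ 0.0238, so I release and go up.

apply_moves --steps '[[[0,0,0.5],0,25],[[0,0,0],0,45],[[0,0,0],0,55],[[0,0,0],0,60],[[0,0,20],0,60]]'

```text
time_s: 10.12
ee_pos: [0.4623, -0.273, 0.043]
tcp_rot: [[0.0, 1.0, -0.002], [1.0, -0.0, 0.001], [0.001, -0.002, -1.0]]
force: [0.2, 0.6, -0.2]
grip_width: 0.06
```

apply_moves --steps '[[[0,0,60],0,85],[[-6,50,40],0,85],[[-8,55,20],0,85],[[-8,55,10],0,85],[[-8,55,0],0,85]]'

```text
time_s: 10.75
ee_pos: [0.4331, -0.0585, 0.1735]
tcp_rot: [[0.0, 1.0, 0.002], [1.0, -0.0, -0.0], [-0.0, 0.002, -1.0]]
force: [1.0, 1.0, -0.5]
grip_width: 0.0851
```

apply_moves --steps '[[[-5,60,0],0,85],[[-5,60,0],0,85],[[0,60,0],0,85],[[0,60,0],0,85],[[0,0,0],0,85]]'

```text
time_s: 11.38
ee_pos: [0.4228, 0.1837, 0.1726]
tcp_rot: [[-0.005, 1.0, 0.001], [1.0, 0.005, 0.001], [0.001, 0.001, -1.0]]
force: [0.4, -0.9, -0.2]
grip_width: 0.0848
```

```bash
python3 - <<'E'
from h import *
st(); w=shot('wrist','e0'); 
hsv=cv2.cvtColor(w['image'],cv2.COLOR_RGB2HSV)
print('brown');blob(w,cv2.inRange(hsv,(0,100,25),(12,255,160))>0,.01,200)
for n in('scene','side'):
  c=shot(n,'e_'+n);h=cv2.cvtColor(c['image'],cv2.COLOR_RGB2HSV);blob(c,cv2.inRange(h,(25,80,40),(50,255,220))>0,.0325,15)
E
```

```text
t 11.38 ee [0.4228 0.1837 0.1726] F [ 0.4 -0.9 -0.2] w 84.8
brown
cen [256.8 145.9] area 999 box [240 128  35  36] -> [0.4267 0.2076 0.01  ]
cen [388.2 227.6] area 435 box [374 218  29  20] -> [ 0.5712 -0.4467  0.0325]
cen [312.7 228.2] area 77 box [307 225  12   8] -> [ 0.4536 -0.2792  0.0325]
cen [472.4 375.6] area 98 box [464 370  19  14] -> [ 0.1788 -0.7569  0.0325]
cen [212.1 142.1] area 36 box [209 135   7  15] -> [ 0.6054 -0.3862  0.0325]
cen [258.4 163.6] area 68 box [254 160   9   9] -> [ 0.466  -0.2676  0.0325]
cen [155.5 330.8] area 272 box [141 316  28  28] -> [0.6218 0.2657 0.0325]
```

View pics/e0.png

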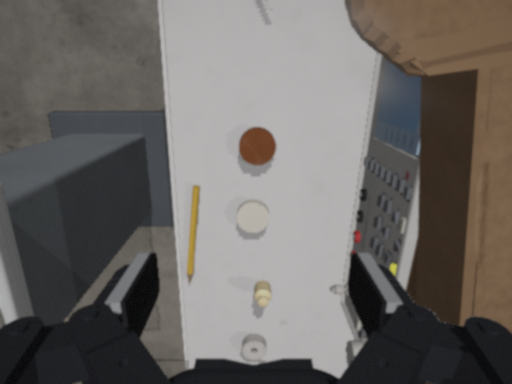

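Brown is at (257,146) → (0.4267, 0.2076), cream at (253,218), and brass and steel lie below. The green disc reads as on the pad from both fixed cameras. Now I grip brown.

apply_moves --steps '[[[4,24,-45],0,60],[[0,0,-55],0,60],[[0,0,-45],0,60],[[0,0,-20],0,60],[[0,0,-4],0,60]]'

```text
time_s: 12.15
ee_pos: [0.4268, 0.2025, 0.0027]
tcp_rot: [[0.002, 1.0, -0.002], [1.0, -0.002, -0.001], [-0.001, -0.002, -1.0]]
force: [0.4, -0.6, -0.1]
grip_width: 0.0603
```

apply_moves --steps '[[[0,0,0],0,60],[[0,0,-1],0,48],[[0,0,0],0,40],[[0,0,0],0,28],[[0,0,0],0,28]]'

```text
time_s: 12.78
ee_pos: [0.4275, 0.2042, 0.0036]
tcp_rot: [[-0.0, 1.0, 0.001], [1.0, 0.0, 0.0], [0.0, 0.001, -1.0]]
force: [-0.9, -2.7, 18.7]
grip_width: 0.0319
```

apply_moves --steps '[[[0,0,0],0,25],[[0,0,0],0,22],[[0,0,10],0,22],[[0,0,50],0,22],[[0,0,0],0,22]]'

```text
time_s: 13.4
ee_pos: [0.4287, 0.2047, 0.0657]
tcp_rot: [[-0.0, 1.0, 0.005], [1.0, 0.0, 0.002], [0.002, 0.005, -1.0]]
force: [-0.1, 0.2, -0.8]
grip_width: 0.0314
```

```bash
python3 - <<'E'
from h import *
st(); w=shot('wrist','f0'); e=robot.sense()['ee_pos']
hsv=cv2.cvtColor(w['image'],cv2.COLOR_RGB2HSV)
print('brown');blob(w,cv2.inRange(hsv,(0,100,25),(12,255,160))>0,e[2]+.0095,200)
E
```

```text
t 13.4 ee [0.4287 0.2047 0.0657] F [-0.1  0.2 -0.8] w 31.4
brown
cen [253.  253.7] area 4159 box [218 218  71  72] -> [0.4292 0.2109 0.0738]
```

apply_moves --steps '[[[0,-10,50],0,22],[[4,-59,10],0,22],[[4,-60,0],0,22],[[4,-60,0],0,22],[[4,-60,0],0,22]]'

```text
time_s: 14.08
ee_pos: [0.4428, -0.0467, 0.1223]
tcp_rot: [[-0.0, 1.0, -0.001], [1.0, 0.0, 0.0], [0.0, -0.001, -1.0]]
force: [1.5, -0.4, 0.3]
grip_width: 0.0312
```

apply_moves --steps '[[[4,-60,0],0,22],[[4,-60,0],0,22],[[4,-60,0],0,22],[[4,-53,0],0,22],[[2,0,0],0,22]]'

```text
time_s: 14.7
ee_pos: [0.4612, -0.2813, 0.1219]
tcp_rot: [[0.003, 1.0, 0.0], [1.0, -0.003, -0.001], [-0.001, 0.0, -1.0]]
force: [0.2, 1.6, 0.2]
grip_width: 0.0313
```

apply_moves --steps '[[[0,0,0],0,22],[[0,0,-30],0,22],[[0,0,-30],0,22],[[0,0,0],0,22],[[0,0,0],0,22]]'

```text
time_s: 15.32
ee_pos: [0.4614, -0.2773, 0.0634]
tcp_rot: [[-0.001, 1.0, 0.0], [1.0, 0.001, -0.0], [-0.0, 0.0, -1.0]]
force: [-0.0, -1.0, -0.2]
grip_width: 0.0314
```

```bash
python3 - <<'E'
from h import *
st(); w=shot('wrist','g0'); e=robot.sense()['ee_pos']
hsv=cv2.cvtColor(w['image'],cv2.COLOR_RGB2HSV)
print('brown');blob(w,cv2.inRange(hsv,(0,100,25),(12,255,160))>0,e[2]+.0064,200)
print('green');blob(w,cv2.inRange(hsv,(25,80,40),(50,255,220))>0,.0325,200)
E
```

```text
t 15.32 ee [ 0.4614 -0.2773  0.0634] F [-0.  -1.  -0.2] w 31.4
brown
cen [269.7  87.6] area 950 box [253  70  34  36] -> [ 0.4685 -0.1987  0.0701]
cen [252.6 247.8] area 4681 box [218 185  72 105] -> [ 0.4618 -0.2689  0.0701]
cen [494.9 257.8] area 678 box [473 245  39  28] -> [ 0.5748 -0.2742  0.0701]
green
cen [257.3 209.2] area 1431 box [224 192  65  43] -> [ 0.4644 -0.2647  0.0325]
cen [485.2 358. ] area 477 box [465 347  34  28] -> [ 0.6171 -0.3713  0.0325]
```

View pics/g0.png

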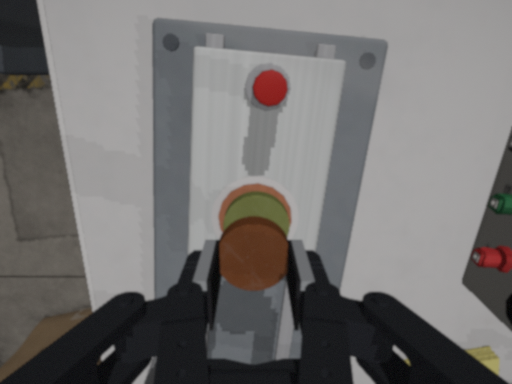

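```bash
python3 - <<'E'
from h import *
w=shot('wrist')
p=ray(w,[(256,184)],.0245)[0];g=ray(w,[(256,192)],.0325)[0];print('pad c y',p[1]-.022,'green c y',g[1]-.019,'green x',ray(w,[(224,215),(289,215)],.0325)[:,0].mean(),'pad x',ray(w,[(219,212),(292,212)],.0245)[:,0].mean())
print('handle',ray(w,[(270,87.6)],.0545))
e=robot.sense()['ee_pos']
print('brown c from bottom edge y',ray(w,[(253,290)],e[2]+.0064)[0,1]+.0175,'x',ray(w,[(218,255),(289,255)],e[2]+.0064)[:,0].mean())
E
```

```text
pad c y -0.27486710418031757 green c y -0.274025370028529 green x 0.46420212123020066 pad x 0.46370018672406277
handle [[ 0.46961677 -0.19936132  0.0545    ]]
brown c from bottom edge y -0.27458797244703925 x 0.46244205075857703
```

All three are centred within 2 mm. I lower the brown disc.

apply_moves --steps '[[[1.5,0,-20],0,22],[[0,0,-5],0,22],[[0,0,0],0,22],[[0,0,0],0,22],[[0,0,0],0,22]]'

```text
time_s: 16.05
ee_pos: [0.4629, -0.2781, 0.0381]
tcp_rot: [[0.0, 1.0, 0.001], [1.0, -0.0, -0.0], [-0.0, 0.001, -1.0]]
force: [0.6, -0.6, 0.7]
grip_width: 0.0313
```

apply_moves --steps '[[[0,0,-0.6],0,22],[[0,0,0],0,22],[[0,0,-0.6],0,22],[[0,0,0],0,22],[[0,0,0],0,22]]'

```text
time_s: 16.68
ee_pos: [0.4627, -0.2779, 0.0367]
tcp_rot: [[-0.0, 1.0, 0.0], [1.0, 0.0, -0.0], [-0.0, 0.0, -1.0]]
force: [-1.3, 1.5, 7.7]
grip_width: 0.0313
```

apply_moves --steps '[[[0,0,-0.5],0,22],[[0,0,0],0,22],[[0,0,-0.5],0,22],[[0,0,0],0,22],[[0,0,0],0,22]]'

```text
time_s: 17.3
ee_pos: [0.4627, -0.2781, 0.0365]
tcp_rot: [[-0.0, 1.0, 0.001], [1.0, 0.0, -0.001], [-0.001, 0.001, -1.0]]
force: [-6.0, 1.7, 25.3]
grip_width: 0.0313
```

apply_moves --steps '[[[0,0,0.9],0,22],[[0,0,0],0,40],[[0,0,0],0,50],[[0,0,0],0,55],[[0,0,20],0,60]]'

```text
time_s: 17.92
ee_pos: [0.462, -0.2774, 0.0555]
tcp_rot: [[-0.0, 1.0, -0.002], [1.0, 0.0, 0.002], [0.002, -0.002, -1.0]]
force: [0.7, 0.0, 1.2]
grip_width: 0.0599
```

apply_moves --steps '[[[0,0,60],0,85],[[-6,50,35],0,85],[[-8,57,20],0,85],[[-8,60,0],0,85],[[-8,60,0],0,85]]'

```text
time_s: 18.55
ee_pos: [0.4323, -0.0493, 0.1717]
tcp_rot: [[0.001, 1.0, 0.001], [1.0, -0.001, -0.0], [-0.0, 0.001, -1.0]]
force: [1.0, 0.4, 0.0]
grip_width: 0.0854
```

apply_moves --steps '[[[-7,60,0],0,85],[[0,60,0],0,85],[[0,40,0],0,85],[[0,0,0],0,85],[[0,0,0],0,85]]'

```text
time_s: 19.18
ee_pos: [0.4256, 0.1088, 0.1713]
tcp_rot: [[-0.001, 1.0, -0.0], [1.0, 0.001, -0.0], [-0.0, -0.0, -1.0]]
force: [0.3, -0.5, 0.5]
grip_width: 0.0849
```

```bash
python3 - <<'E'
from h import *
st(); w=shot('wrist','k0'); 
hsv=cv2.cvtColor(w['image'],cv2.COLOR_RGB2HSV)
g=cv2.cvtColor(w['image'],cv2.COLOR_RGB2GRAY)
m=np.zeros(g.shape);m[50:320,190:330]=1
c=cv2.HoughCircles(cv2.medianBlur(g,3),cv2.HOUGH_GRADIENT,1,30,param1=80,param2=14,minRadius=12,maxRadius=22)
for q in c[0]:
  if 180<q[0]<330 and q[1]<330: print(q,ray(w,[q[:2]],.01).round(4))
E
```

```text
t 19.18 ee [0.4256 0.1088 0.1713] F [ 0.3 -0.5  0.5] w 84.9
[252.5 292.5  14.4] [[ 0.4255 -0.0261  0.01  ]]
```

View pics/k0.png

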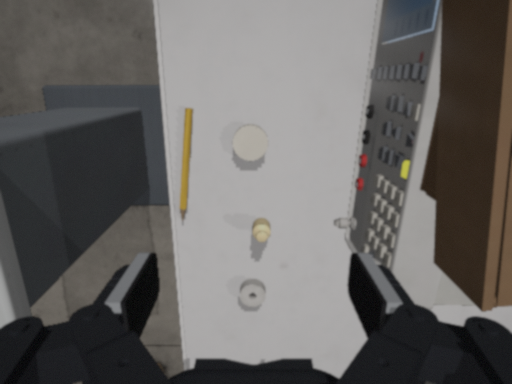

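Cream is at (250,142), brass at (261,235), steel at (252,293).

```bash
python3 - <<'E'
from h import *
w=shot('wrist');I=w['image'];hsv=cv2.cvtColor(I,cv2.COLOR_RGB2HSV)
print(hsv[142,250],hsv[110,250],hsv[142,300],hsv[165,250])
m=cv2.inRange(hsv,(15,18,120),(40,70,255));m[:, :200]=0;m[:,300:]=0
blob(w,m>0,.01,150)
print('guess',ray(w,[(250.5,142)],.01),'steel',ray(w,[(252,293)],.012),'brass top',ray(w,[(262,235)],.028))
E
```

```text
[ 20  18 174] [  0   3 172] [ 10   4 173] [ 30   2 132]
cen [252.2 146.4] area 463 box [236 133  31  27] -> [0.4253 0.132  0.01  ]
cen [261.  229.2] area 394 box [252 217  19  26] -> [0.4341 0.0481 0.01  ]
guess [[0.42377814 0.13605059 0.01      ]] steel [[ 0.42493134 -0.02571107  0.012     ]] brass top [[0.43460493 0.05040334 0.028     ]]
```

apply_moves --steps '[[[-2,27,-45],0,60],[[0,0,-55],0,60],[[0,0,-45],0,60],[[0,0,-18],0,60],[[0,0,-4],0,60]]'

```text
time_s: 19.9
ee_pos: [0.4233, 0.1351, 0.0034]
tcp_rot: [[0.002, 1.0, -0.002], [1.0, -0.002, -0.0], [-0.0, -0.002, -1.0]]
force: [-0.5, 0.8, -0.4]
grip_width: 0.0598
```

apply_moves --steps '[[[0,0,0],0,60],[[0,0,-1],0,48],[[0,0,0],0,38],[[0,0,0],0,26],[[0,0,0],0,22]]'

```text
time_s: 20.52
ee_pos: [0.424, 0.1361, 0.0042]
tcp_rot: [[-0.0, 1.0, 0.001], [1.0, 0.0, 0.0], [0.0, 0.001, -1.0]]
force: [-1.7, -2.2, 19.5]
grip_width: 0.0294
```

apply_moves --steps '[[[0,0,0],0,22],[[0,0,0],0,20],[[0,0,10],0,20],[[0,0,50],0,20],[[0,0,0],0,20]]'

```text
time_s: 21.15
ee_pos: [0.4252, 0.1364, 0.0663]
tcp_rot: [[-0.0, 1.0, 0.005], [1.0, 0.0, 0.001], [0.001, 0.005, -1.0]]
force: [-0.3, 0.6, 0.0]
grip_width: 0.0293
```

```bash
python3 - <<'E'
from h import *
st(); w=shot('wrist','l0')
E
```

```text
t 21.15 ee [0.4252 0.1364 0.0663] F [-0.3  0.6  0. ] w 29.3
```

View pics/l0.png

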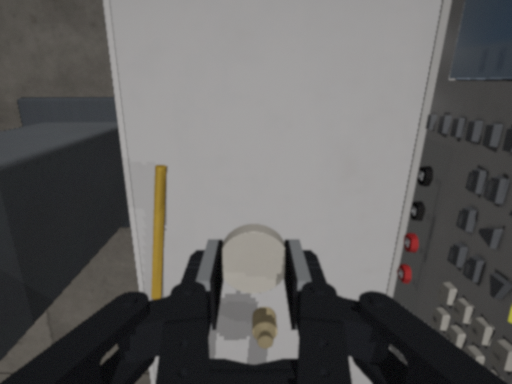

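Cream is held at about (252,258), and the brass is undisturbed at (263,325). I carry cream to the pad.

apply_moves --steps '[[[0,-10,50],0,20],[[5,-57,10],0,20],[[5,-60,0],0,20],[[5,-60,0],0,20],[[6,-60,0],0,20]]'

```text
time_s: 21.82
ee_pos: [0.4442, -0.1127, 0.1229]
tcp_rot: [[-0.0, 1.0, -0.001], [1.0, 0.0, 0.0], [0.0, -0.001, -1.0]]
force: [1.3, -0.4, -0.8]
grip_width: 0.029
```

apply_moves --steps '[[[6,-60,0],0,20],[[6,-60,0],0,20],[[5,-44,0],0,20],[[0,0,0],0,20],[[0,0,-20],0,20]]'

```text
time_s: 22.45
ee_pos: [0.4617, -0.275, 0.1033]
tcp_rot: [[0.001, 1.0, 0.001], [1.0, -0.001, -0.0], [-0.0, 0.001, -1.0]]
force: [0.5, 0.1, -0.4]
grip_width: 0.0295
```

apply_moves --steps '[[[0,0,-20],0,20],[[0,0,-11],0,20],[[0,0,0],0,20],[[0,0,0],0,20],[[0,0,0],0,20]]'

```text
time_s: 23.08
ee_pos: [0.462, -0.275, 0.073]
tcp_rot: [[-0.0, 1.0, 0.001], [1.0, 0.0, -0.001], [-0.001, 0.001, -1.0]]
force: [-0.5, 1.0, -0.7]
grip_width: 0.0293
```

```bash
python3 - <<'E'
from h import *
st(); w=shot('wrist','m0')
hsv=cv2.cvtColor(w['image'],cv2.COLOR_RGB2HSV)
print('brown');blob(w,cv2.inRange(hsv,(0,100,25),(12,255,160))>0,.0425,200)
E
```

```text
t 23.07 ee [ 0.462 -0.275  0.073] F [-0.5  1.  -0.7] w 29.3
brown
cen [267.3  92.7] area 823 box [252  77  32  33] -> [ 0.4697 -0.1995  0.0425]
cen [248.4 196. ] area 458 box [220 184  67  43] -> [ 0.46   -0.2544  0.0425]
cen [255.  215.1] area 1281 box [224 199  61  38] -> [ 0.4636 -0.2659  0.0425]
cen [482.9 252.9] area 647 box [463 241  39  26] -> [ 0.5982 -0.29    0.0425]
```

View pics/m0.png

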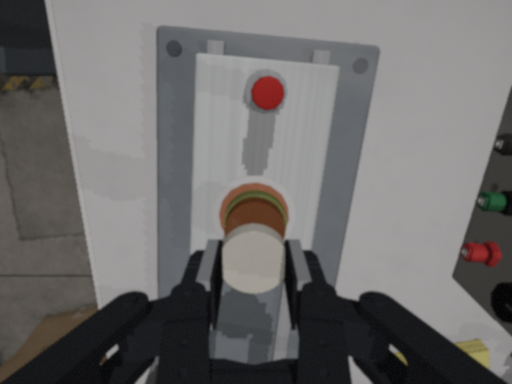

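```bash
python3 - <<'E'
from h import *
w=shot('wrist');e=robot.sense()['ee_pos']
print('brown',ray(w,[(224,222),(285,222)],.0425)[:,0].mean(),ray(w,[(255,199)],.0425)[0,1]-.0175)
print('cream',ray(w,[(221,258),(285,258)],e[2]+.006)[:,0].mean(),ray(w,[(253,293)],e[2]+.006)[0,1]+.0165)
E
```

```text
brown 0.46334378047297475 -0.2737071836016224
cream 0.46248577891067266 -0.2750322963299944
```

apply_moves --steps '[[[1,0,-20],0,20],[[0,0,-4.5],0,20],[[0,0,0],0,20],[[0,0,0],0,20],[[0,0,0],0,20]]'

```text
time_s: 23.8
ee_pos: [0.4628, -0.275, 0.0481]
tcp_rot: [[0.0, 1.0, 0.0], [1.0, -0.0, -0.0], [-0.0, 0.0, -1.0]]
force: [-0.6, -0.4, 0.1]
grip_width: 0.0292
```

apply_moves --steps '[[[0,1,-0.5],0,20],[[0,0,0],0,20],[[0,0,-0.5],0,20],[[0,0,0],0,20],[[0,0,0],0,20]]'

```text
time_s: 24.42
ee_pos: [0.4628, -0.274, 0.0473]
tcp_rot: [[-0.0, 1.0, 0.0], [1.0, 0.0, -0.0], [-0.0, 0.0, -1.0]]
force: [-1.0, 2.3, 11.5]
grip_width: 0.0292
```

apply_moves --steps '[[[0,0,-0.3],0,20],[[0,0,0],0,20],[[0,0,-0.3],0,20],[[0,0,0],0,20],[[0,0,0],0,20]]'

```text
time_s: 25.05
ee_pos: [0.4628, -0.2741, 0.0472]
tcp_rot: [[-0.0, 1.0, 0.001], [1.0, 0.0, -0.001], [-0.001, 0.001, -1.0]]
force: [-3.8, 1.6, 21.6]
grip_width: 0.0289
```

apply_moves --steps '[[[0,0,0.8],0,20],[[0,0,0],0,38],[[0,0,0],0,48],[[0,0,0],0,55],[[0,0,20],0,60]]'

```text
time_s: 25.68
ee_pos: [0.462, -0.2734, 0.0662]
tcp_rot: [[0.0, 1.0, -0.002], [1.0, -0.0, 0.002], [0.002, -0.002, -1.0]]
force: [-0.3, 1.2, -0.0]
grip_width: 0.0598
```

apply_moves --steps '[[[0,0,60],0,70],[[-8,50,25],0,70],[[-10,58,0],0,60],[[-10,60,0],0,60],[[-10,60,0],0,60]]'

```text
time_s: 26.3
ee_pos: [0.4241, -0.0443, 0.1522]
tcp_rot: [[0.001, 1.0, 0.001], [1.0, -0.001, -0.0], [-0.0, 0.001, -1.0]]
force: [1.2, 0.6, -0.1]
grip_width: 0.0602
```

apply_moves --steps '[[[0,20,-20],0,60],[[0,0,-10],0,60],[[0,0,0],0,60],[[0,0,0],0,60],[[0,0,0],0,60]]'

```text
time_s: 26.92
ee_pos: [0.425, -0.0266, 0.1224]
tcp_rot: [[0.001, 1.0, 0.001], [1.0, -0.001, -0.0], [-0.0, 0.001, -1.0]]
force: [-0.0, -0.3, -0.1]
grip_width: 0.0598
```

```bash
python3 - <<'E'
from h import *
st(); w=shot('wrist','n0')
g=cv2.cvtColor(w['image'],cv2.COLOR_RGB2GRAY)
print('exp px',cv2.projectPoints(np.array([[.425,-.026,.012]]),np.array(w['rvec'],float),np.array(w['tvec'],float),np.array(w['K']),np.array(w['distortion']))[0].ravel())
c=cv2.HoughCircles(cv2.medianBlur(g,3),cv2.HOUGH_GRADIENT,1,20,param1=80,param2=14,minRadius=12,maxRadius=30)
for q in c[0]:
  if 180<q[0]<330 and q[1]<330: print(q,ray(w,[q[:2]],.012).round(4))
E
```

```text
t 26.93 ee [ 0.425  -0.0266  0.1224] F [-0.  -0.3 -0.1] w 59.8
exp px [252.26378485 186.65827068]
[252.5 189.5  16. ] [[ 0.4252 -0.0284  0.012 ]]
```

apply_moves --steps '[[[0,-1,-50],0,55],[[0,0,-45],0,50],[[0,0,-18],0,50],[[0,0,-4],0,48],[[0,0,-1],0,45]]'

```text
time_s: 27.6
ee_pos: [0.425, -0.0271, 0.0045]
tcp_rot: [[0.0, 1.0, 0.001], [1.0, -0.0, -0.0], [-0.0, 0.001, -1.0]]
force: [-0.3, -0.2, 0.4]
grip_width: 0.045
```

apply_moves --steps '[[[0,0,0],0,40],[[0,0,0],0,32],[[0,0,0],0,24],[[0,0,0],0,16],[[0,0,0],0,15]]'

```text
time_s: 28.22
ee_pos: [0.4251, -0.027, 0.0049]
tcp_rot: [[-0.0, 1.0, 0.001], [1.0, 0.0, -0.0], [-0.0, 0.001, -1.0]]
force: [-1.8, 0.6, 19.0]
grip_width: 0.0247
```

apply_moves --steps '[[[0,0,0],0,15],[[0,0,0],0,15],[[0,0,10],0,15],[[0,0,50],0,15],[[0,0,0],0,15]]'

```text
time_s: 28.85
ee_pos: [0.4261, -0.0272, 0.0669]
tcp_rot: [[-0.0, 1.0, 0.005], [1.0, 0.0, -0.001], [-0.001, 0.005, -1.0]]
force: [-0.7, -0.8, -1.0]
grip_width: 0.0244
```

apply_moves --steps '[[[0,-5,55],0,15],[[9,-57,0],0,15],[[9,-60,0],0,15],[[9,-60,0],0,15],[[9,-60,0],0,15]]'

```text
time_s: 29.48
ee_pos: [0.4604, -0.2708, 0.1188]
tcp_rot: [[0.0, 1.0, -0.0], [1.0, -0.0, 0.0], [0.0, -0.0, -1.0]]
force: [1.0, 0.6, -0.6]
grip_width: 0.0244
```

apply_moves --steps '[[[1,-4,0],0,15],[[0,0,-20],0,15],[[0,0,-17],0,15],[[0,0,0],0,15],[[0,0,0],0,15]]'

```text
time_s: 30.1
ee_pos: [0.4617, -0.2726, 0.0824]
tcp_rot: [[-0.0, 1.0, -0.0], [1.0, 0.0, 0.0], [0.0, -0.0, -1.0]]
force: [0.7, 0.4, 0.1]
grip_width: 0.0244
```

```bash
python3 - <<'E'
from h import *
st(); w=shot('wrist','p0')
E
```

```text
t 30.1 ee [ 0.4617 -0.2726  0.0824] F [0.7 0.4 0.1] w 24.4
```

View pics/p0.png

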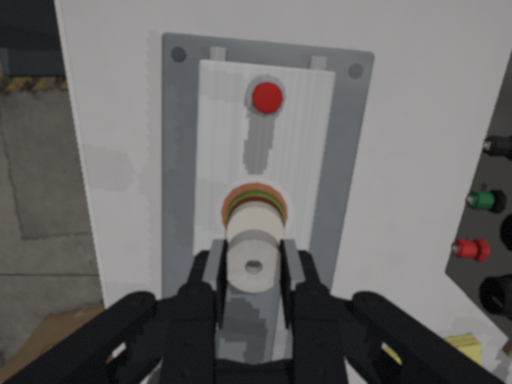

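The stack is nested evenly. The steel hole is at (254,266), and cream's far edge is at row 201, columns 227 to 284.

```bash
python3 - <<'E'
from h import *
w=shot('wrist');e=robot.sense()['ee_pos']
print('cream',ray(w,[(227,222),(284,222)],.0525)[:,0].mean(),ray(w,[(255,201)],.0525)[0,1]-.0165)
print('steel',ray(w,[(254,266)],e[2]+.0075))
E
```

```text
cream 0.46387420494345977 -0.27151860565743435
steel [[ 0.4629254  -0.2733523   0.09020482]]
```

apply_moves --steps '[[[1,0,-20],0,15],[[0,0,-3.5],0,15],[[0,0,0],0,15],[[0,0,0],0,15],[[0,0,0],0,15]]'

```text
time_s: 30.82
ee_pos: [0.4629, -0.273, 0.059]
tcp_rot: [[0.0, 1.0, 0.001], [1.0, -0.0, -0.0], [-0.0, 0.001, -1.0]]
force: [-0.1, -0.3, -1.3]
grip_width: 0.0248
```

apply_moves --steps '[[[0,1,-0.5],0,15],[[0,0,0],0,15],[[0,0,-0.5],0,15],[[0,0,0],0,15],[[0,0,0],0,15]]'

```text
time_s: 31.45
ee_pos: [0.4627, -0.2719, 0.0576]
tcp_rot: [[-0.0, 1.0, 0.0], [1.0, 0.0, 0.0], [0.0, 0.0, -1.0]]
force: [0.6, 1.0, 1.6]
grip_width: 0.0245
```

apply_moves --steps '[[[0,0,-0.3],0,15],[[0,0,0],0,15],[[0,0,-0.3],0,15],[[0,0,0],0,15],[[0,0,0],0,15]]'

```text
time_s: 32.08
ee_pos: [0.4627, -0.272, 0.0574]
tcp_rot: [[-0.0, 1.0, 0.0], [1.0, 0.0, -0.0], [-0.0, 0.0, -1.0]]
force: [-2.3, 2.0, 11.5]
grip_width: 0.0241
```

apply_moves --steps '[[[0,0,0.6],0,15],[[0,0,0],0,32],[[0,0,0],0,45],[[0,0,0],0,55],[[0,0,20],0,60]]'

```text
time_s: 32.7
ee_pos: [0.462, -0.2714, 0.0767]
tcp_rot: [[0.0, 1.0, -0.002], [1.0, -0.0, 0.002], [0.002, -0.002, -1.0]]
force: [-0.6, 0.2, 0.9]
grip_width: 0.0598
```

apply_moves --steps '[[[0,0,50],0,60],[[3,56,0],0,30],[[3,56,0],0,0],[[0,0,0],0,0],[[0,0,0],0,0]]'

```text
time_s: 33.33
ee_pos: [0.469, -0.1601, 0.1276]
tcp_rot: [[-0.001, 1.0, 0.0], [1.0, 0.001, -0.0], [-0.0, 0.0, -1.0]]
force: [0.1, -0.7, 0.1]
grip_width: 0.0001
```

```bash
python3 - <<'E'
from h import *
st(); w=shot('wrist','q0')
hsv=cv2.cvtColor(w['image'],cv2.COLOR_RGB2HSV)
for n,z in(('scene',.04),('side',.04)):
  c=shot(n,'q_'+n);h=cv2.cvtColor(c['image'],cv2.COLOR_RGB2HSV)
  m=cv2.inRange(h,(0,170,70),(4,255,255))+cv2.inRange(h,(174,170,70),(180,255,255)); print(n);blob(c,m>0,z,12)
a=cv2.imread('pics/q_scene.png')[180:270,250:400];b=cv2.imread('pics/q_side.png')[110:200,215:305]
cv2.imwrite('pics/q1.png',np.hstack([cv2.resize(a,(600,360),interpolation=2)[:,150:],cv2.resize(b,(350,360),interpolation=2)]))
E
```

```text
t 33.33 ee [ 0.469  -0.1601  0.1276] F [ 0.1 -0.7  0.1] w 0.1
scene
side
cen [177.5 104.8] area 17 box [175 103   6   4] -> [ 0.7603 -0.6513  0.04  ]
cen [170.2 113.5] area 26 box [167 112   7   4] -> [ 0.7705 -0.5738  0.04  ]
cen [161.7 123.2] area 31 box [158 121   8   5] -> [ 0.7815 -0.4956  0.04  ]
cen [257.3 174.5] area 41 box [255 170   5  10] -> [ 0.4676 -0.2003  0.04  ]
```

apply_moves --steps '[[[0,0,-45],0,0],[[0,0,-35],0,0],[[0,0,-12],0,0],[[0,-6,0],0,0],[[0,-5,0],0,0]]'

```text
time_s: 34.1
ee_pos: [0.4694, -0.1719, 0.0366]
tcp_rot: [[0.0, 1.0, 0.002], [1.0, -0.0, -0.001], [-0.001, 0.002, -1.0]]
force: [0.5, 0.1, 0.1]
grip_width: -0.0
```

apply_moves --steps '[[[0,-1.5,0],0,0],[[0,-1.5,0],0,0],[[0,-1.5,0],0,0],[[0,-2,0],0,0],[[0,-2,0],0,0]]'

```text
time_s: 34.72
ee_pos: [0.4687, -0.1795, 0.0356]
tcp_rot: [[-0.0, 1.0, -0.0], [1.0, 0.0, 0.0], [0.0, -0.0, -1.0]]
force: [-0.3, 0.0, -0.1]
grip_width: 0.0001
```

apply_moves --steps '[[[0,-2,0],0,0],[[0,-2,0],0,0],[[0,-2,0],0,0],[[0,-2,0],0,0],[[0,-2,0],0,0]]'

```text
time_s: 35.35
ee_pos: [0.4685, -0.1895, 0.0355]
tcp_rot: [[0.0, 1.0, -0.0], [1.0, -0.0, 0.0], [0.0, -0.0, -1.0]]
force: [-1.1, 1.4, 0.3]
grip_width: 0.0002
```

```bash
python3 - <<'E'
from h import *
st(); b=shot('side','r1')['image']; a=shot('scene','r2')['image'];w=shot('wrist','r3')['image']
cv2.imwrite('pics/r.png',np.hstack([cv2.resize(a[180:270,290:390],(400,360),interpolation=2),cv2.resize(w,(400,360))])[:,:,::-1])
E
```

```text
t 35.35 ee [ 0.4685 -0.1895  0.0355] F [-1.1  1.4  0.3] w 0.2
```

Fy is about 1.4 N, so the carriage is moving. I continue pushing gently along the press axis.

apply_moves --steps '[[[-0.1,-2.5,0],0,0],[[-0.1,-3,0],0,0],[[-0.2,-3,0],0,0],[[-0.2,-3,0],0,0],[[-0.2,-3,0],0,0]]'

```text
time_s: 36.12
ee_pos: [0.4678, -0.2041, 0.0355]
tcp_rot: [[0.0, 1.0, -0.0], [1.0, -0.0, 0.0], [0.0, -0.0, -1.0]]
force: [-0.9, 2.2, 1.5]
grip_width: 0.0
```

apply_moves --steps '[[[-0.2,-3,0],0,0],[[-0.2,-3,0],0,0],[[-0.2,-3,0],0,0],[[-0.2,-3,0],0,0],[[-0.2,-3,0],0,0]]'

```text
time_s: 36.75
ee_pos: [0.4668, -0.2191, 0.0355]
tcp_rot: [[0.0, 1.0, -0.0], [1.0, -0.0, 0.0], [0.0, -0.0, -1.0]]
force: [-2.1, 1.9, 0.3]
grip_width: -0.0002
```

apply_moves --steps '[[[-0.2,-3,0],0,0],[[-0.2,-3,0],0,0],[[-0.2,-3,0],0,0],[[-0.2,-3,0],0,0],[[-0.2,-3,0],0,0]]'

```text
time_s: 37.38
ee_pos: [0.4659, -0.2341, 0.0356]
tcp_rot: [[-0.0, 1.0, 0.0], [1.0, 0.0, -0.0], [-0.0, 0.0, -1.0]]
force: [-1.4, 2.1, 0.4]
grip_width: 0.0001
```

```bash
python3 - <<'E'
from h import *
st(); w=shot('wrist','s3')
hsv=cv2.cvtColor(w['image'],cv2.COLOR_RGB2HSV)
c=shot('side');h=cv2.cvtColor(c['image'],cv2.COLOR_RGB2HSV)
m=cv2.inRange(h,(0,170,70),(4,255,255))+cv2.inRange(h,(174,170,70),(180,255,255));blob(c,m>0,.04,12)
c=shot('scene');h=cv2.cvtColor(c['image'],cv2.COLOR_RGB2HSV);blob(c,cv2.inRange(h,(25,80,40),(50,255,220))>0,.0285,5)
E
```

```text
t 37.38 ee [ 0.4659 -0.2341  0.0356] F [-1.4  2.1  0.4] w 0.1
cen [177.6 105.1] area 17 box [175 104   6   4] -> [ 0.7595 -0.6486  0.04  ]
cen [170.3 113.4] area 25 box [167 112   7   4] -> [ 0.7701 -0.5743  0.04  ]
cen [161.6 123.2] area 28 box [158 121   8   5] -> [ 0.7817 -0.4952  0.04  ]
cen [207.8 158.2] area 11 box [206 157   4   4] -> [0.6583 0.2557 0.0285]
cen [388.2 227.6] area 434 box [374 218  29  20] -> [ 0.5778 -0.445   0.0285]
cen [329.8 238. ] area 20 box [325 236  10   4] -> [ 0.4426 -0.3357  0.0285]
cen [472.  375.8] area 88 box [464 370  20  14] -> [ 0.1821 -0.7565  0.0285]
cen [480.8 376. ] area 6 box [480 375   3   3] -> [ 0.19   -0.7709  0.0285]
cen [495.5 382.5] area 8 box [494 382   4   2] -> [ 0.1885 -0.7981  0.0285]
```

apply_moves --steps '[[[-0.2,-3,0],0,0],[[-0.2,-3,0],0,0],[[-0.2,-3,0],0,0],[[-0.2,-3,0],0,0],[[-0.2,-3,0],0,0]]'

```text
time_s: 38.15
ee_pos: [0.4648, -0.2491, 0.0356]
tcp_rot: [[0.0, 1.0, -0.0], [1.0, -0.0, 0.0], [0.0, -0.0, -1.0]]
force: [0.2, 1.2, 2.0]
grip_width: -0.0002
```

apply_moves --steps '[[[-0.2,-3,0],0,0],[[-0.2,-3,0],0,0],[[-0.2,-3,0],0,0],[[-0.2,-3,0],0,0],[[-0.2,-3,0],0,0]]'

```text
time_s: 38.78
ee_pos: [0.4638, -0.264, 0.0355]
tcp_rot: [[-0.0, 1.0, -0.0], [1.0, 0.0, 0.0], [0.0, -0.0, -1.0]]
force: [-1.2, 1.6, -0.4]
grip_width: 0.0
```

apply_moves --steps '[[[-0.2,-3,0],0,0],[[-0.2,-3,0],0,0],[[-0.2,-3,0],0,0],[[-0.1,-2,0],0,0],[[-0.1,-2,0],0,0]]'

```text
time_s: 39.4
ee_pos: [0.4631, -0.277, 0.0356]
tcp_rot: [[-0.0, 1.0, -0.0], [1.0, 0.0, 0.0], [0.0, -0.0, -1.0]]
force: [-1.2, 2.0, 0.5]
grip_width: -0.0002
```

apply_moves --steps '[[[-0.1,-1.5,0],0,0],[[-0.1,-1.5,0],0,0],[[0,-1.5,0],0,0],[[0,-1,0],0,0],[[0,-1,0],0,0]]'

```text
time_s: 40.02
ee_pos: [0.4629, -0.2835, 0.0355]
tcp_rot: [[-0.0, 1.0, -0.0], [1.0, 0.0, -0.0], [-0.0, -0.0, -1.0]]
force: [-0.7, 2.9, 0.6]
grip_width: -0.0002
```

apply_moves --steps '[[[0,-1,0],0,0],[[0,-1,0],0,0],[[0,-1,0],0,0],[[0,-0.7,0],0,0],[[0,-0.7,0],0,0]]'

```text
time_s: 40.65
ee_pos: [0.4629, -0.2878, 0.0356]
tcp_rot: [[0.0, 1.0, 0.0], [1.0, -0.0, 0.0], [0.0, 0.0, -1.0]]
force: [-1.9, 1.7, 0.9]
grip_width: 0.0002
```

apply_moves --steps '[[[0,-0.6,0],0,0],[[0,-0.6,0],0,0],[[0,-0.5,0],0,0],[[0,0,0],0,0],[[0,0,0],0,0]]'

```text
time_s: 41.28
ee_pos: [0.463, -0.2896, 0.0356]
tcp_rot: [[0.0, 1.0, 0.0], [1.0, -0.0, -0.0], [-0.0, 0.0, -1.0]]
force: [-2.1, 1.3, 0.9]
grip_width: 0.0005
```

Not at the stop yet, so I keep creeping.

apply_moves --steps '[[[0,-0.6,0],0,0],[[0,-0.6,0],0,0],[[0,-0.5,0],0,0],[[0,0,0],0,0],[[0,0,0],0,0]]'

```text
time_s: 41.9
ee_pos: [0.4628, -0.2903, 0.0355]
tcp_rot: [[0.0, 1.0, -0.0], [1.0, -0.0, 0.001], [0.001, -0.0, -1.0]]
force: [1.5, 10.3, 2.1]
grip_width: -0.0002
```

apply_moves --steps '[[[0,-0.6,0],0,0],[[0,-0.6,0],0,0],[[0,-0.4,0],0,0],[[0,0,0],0,0],[[0,0,0],0,0]]'

```text
time_s: 42.52
ee_pos: [0.4626, -0.2905, 0.0355]
tcp_rot: [[0.0, 1.0, -0.001], [1.0, -0.0, 0.003], [0.003, -0.001, -1.0]]
force: [6.5, 20.7, 6.6]
grip_width: 0.0002
```

The force rises to 20 N at −0.2905, so the carriage is at the end stop. I back off.

apply_moves --steps '[[[0,2,0],0,0],[[0,5,0],0,0],[[0,15,0],0,0],[[0,20,15],0,0],[[0,20,40],0,0]]'

```text
time_s: 43.15
ee_pos: [0.4619, -0.2286, 0.0907]
tcp_rot: [[-0.0, 1.0, -0.003], [1.0, 0.0, 0.002], [0.002, -0.003, -1.0]]
force: [1.3, 0.4, 0.8]
grip_width: 0.0
```

apply_moves --steps '[[[0,20,40],0,0],[[0,0,20],0,0],[[0,0,0],0,0],[[0,0,0],0,0],[[0,0,0],0,0]]'

```text
time_s: 43.78
ee_pos: [0.4624, -0.2104, 0.1498]
tcp_rot: [[0.0, 1.0, -0.001], [1.0, -0.0, 0.001], [0.001, -0.001, -1.0]]
force: [-0.6, -0.2, 0.1]
grip_width: -0.0002
```

```bash
python3 - <<'E'
from h import *
st(); b=shot('side')['image']; a=shot('scene')['image'];w=shot('wrist');
hsv=cv2.cvtColor(w['image'],cv2.COLOR_RGB2HSV)
blob(w,cv2.inRange(hsv,(0,150,60),(4,255,255))>0,.0545,100)
r=lambda i,s:cv2.resize(i,s,interpolation=2)
cv2.imwrite('pics/z.png',np.vstack([np.hstack([r(a[195:270,300:400],(400,300)),r(b[110:185,220:320],(400,300))]),r(w['image'][60:,:][:,56:456],(400,300)).repeat(1,0) if 0 else np.hstack([r(w['image'],(400,300)),r(w['image'][150:300,150:350],(400,300))])])[:,:,::-1])
E
```

```text
t 43.77 ee [ 0.4624 -0.2104  0.1498] F [-0.6 -0.2  0.1] w -0.2
cen [408.9 275.4] area 233 box [398 268  22  17] -> [ 0.5918 -0.2821  0.0545]
```

View pics/z.png

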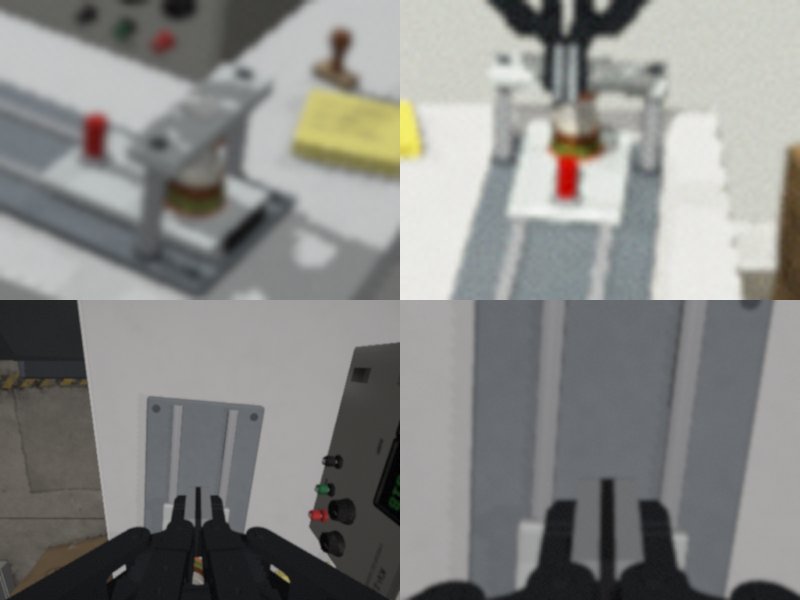

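Both fixed views show the full stack (green, brown, cream, steel) upright under the electrode, with the carriage in and the gripper clear. I hand in.

```bash
python3 -c "
from h import *
print(robot.sign_off())"
```

```text
the job is handed in; nothing more can be done
None
```

I built the stack on the pad in the order green, brown, cream, steel. Then I pushed the carriage in by its red handle with the fingers closed, backed off and handed in at about 44 s; no verdict came back.

- **Stack:** close-up checks just before each of the brown, cream and steel discs was set down showed it within about 2 mm of the disc below. The green disc measured about 1 mm from the pad's middle. These figures carry the cameras' own error of about 2 mm.
- **Carriage:** at the end of the push the force rose from about 2 N to 20 N. The gripper had then moved about 110 mm since meeting the handle, so I take the carriage to be at its end stop.
- **Final pictures:** the scene and side views show the stack upright under the electrode and the gripper clear. At this range they are too coarse to re-measure how well the discs are centred after the slide.
- **Brass weight:** I never touched it. I last saw it standing in the picture taken after lifting the cream disc and did not measure it again at the end.

**What went wrong or disagreed:**
- The first grip on the green disc read 34 mm, with 10 N upward, so I opened, went lower and gripped again. That second grip pressed down with up to 46 N before I eased off.
- The gripper read about 3 to 4 mm narrower than the true width on all four discs.
- The scene and side cameras differed from the wrist camera by up to about 1 cm. I used the wrist camera's positions.

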